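Empty the tape-roll magazine with its lift crank

ROBOT

A 6-joint arm with a two-finger parallel gripper is mounted at the origin on the work surface. World frame = base frame: x ahead of the robot, y to its left, z up, the work surface at z = 0. Lengths are in m, angles in rad, forces in N, time in s.
With the tool pointing down it reaches from about 0.325 to 0.9 m from the base axis. Payload 6.1 kg.
Tool frame: the origin (TCP) lies between the finger pads; the fingertips stand 22 mm ahead of it and the grasp point (between the pads) lies 3 mm ahead of it (ctrl.nose_length is the distance from the TCP to the fingertips, in m); z points along the fingers, y is the line along which they close (so a half turn about z gives the same grasp; the last joint's range is limited). The gripper opens to 85 mm and grips with 20 to 120 N. Pads are 22 mm wide; open, the fingers measure 114 mm over their backs; the gripper's body (76 mm by 85 mm) begins 54 mm behind the grasp point. The pads swing forward as they close: fully open they stand 13 mm farther back than shut.
Start: joints at [1.164, 0.22, 1.526, -0, 1.395, -0.126], TCP at [0.173, 0.601, 0.253] pointing down, gripper open.
Joint ranges: [-2.98, 2.98], [-0.91, 2.08], [0.09, 2.57], [-1.24, 4.39], [0.2, 2.65], [-2.68, 2.68]. Speed limits (rad/s): [2.57, 2.57, 3.01, 3.14, 3.14, 3.14].

INTERFACE

Orientations are given as a rotation vector (axis times angle).
In Python, from rig import ctrl, planner, optics, finder gives the robot as it stands. The module is installed in compiled form; this text tells all that it offers. Calls block until the motion is done:
- ctrl.movep(position, orientation): joint-space move of the TCP to a pose.
- ctrl.servo_line(position, vel=0.15, attitude=None, contact_N=None): straight line of the TCP; attitude=None keeps the orientation; vel is the mean speed in m/s. With contact_N (N) it stops when the force on the tool has changed by that much, and returns True; else False.
- ctrl.set_joints(angles): joint-space move.
- ctrl.move_gripper(opening, grasp_force=None): finger opening in m; grasp_force is the grip in N (None keeps the last); returns when the fingers have stopped.
- ctrl.pause(seconds).
- planner.ik(position, orientation): joint angles nearest the present ones, or None.
- optics.camera(name): name is "side" or "top"; returns a dict with "color" (400x640x3 uint8, red, green, blue), "mtx" (3x3 intrinsics, pixels), "view" (4x4, takes a point from world to camera coordinates). Camera axes: x right, y down, z forward; pixel columns grow to the right and rows downward; lengths in m; the calibration is good to about 2 mm. A picture is of the moment at which its call begins. There is no depth.
A pose or a line that the arm cannot do raises ctrl.Unreachable and nothing moves.
- ctrl.job_done(): hands the job in; it is judged then, once.
Trained networks look in the newest picture that a camera, given by its name, has taken for a name from the list of things; names that differ only in an ending like _2 or _b are one class to them, and where a whole thing is asked for, a point or a joint stands for the part that bears it (a point fixed in the world has none). Each returns a list of dicts, best first, with "score" (0 to 1); they miss things now and then, are a little off and sometimes report something else, mostly with a low value. They report only what shows in the picture. A call takes as long as a camera call. They do not tell look-alikes from the thing itself.
- finder.search_frame(label, camera): "at" ([column, row] in pixels, amid what is visible of it).
- finder.regions_of(label, camera): "mask" (400x640 bool, what is visible of it) and "at" ([column, row] in pixels, amid what is visible of it).
Readings, each from a call of its own:
- ctrl.get_t(): time.
- ctrl.get_qpos(): joint angles.
- ctrl.get_joint_vel(): joint speeds.
- ctrl.get_joint_torque(): joint torques, N m.
- ctrl.get_ee_pos(): TCP position.
- ctrl.get_eef_rot(): TCP orientation.
- ctrl.get_ft_force(): force on the tool from outside, world axes, zero at the start.
- ctrl.get_moment(): the same for the moment, N m.
- ctrl.get_gripper_width(): finger opening in m.
- ctrl.get_grasp_force(): force on a finger pad.
Only numpy, scipy, OpenCV 4.12 (cv2) and the standard library are available. Lean on these libraries where they do the work, as an engineer would, in place of code of your own. Each camera call takes 0.05 s, during which the arm holds its last target. There are 200 camera calls.

TASK

Take the loose crank from its rubber mat, feel it onto the hidden hex in the magazine's recess until it drops fully home, and wind the lift up until its plate is at least level with the housing's rim. Then slide every tape roll up off its spindle and lay the rolls flat in the tray, side by side, and stand the crank upright back on its mat (either may come first). Leave the lift up and do not disturb the bottle and the jar.

Things in the scene. Friction and masses are not known exactly. Their poses are not given: they have to be found in the camera images.
- crank_mouth (a point): The loose steel crank, 0.4 to 0.6 kg, standing socket down. Point: centre of the open lower face of its hub; z up along the hub, x along the arm to the knob. Hub 57 mm tall, 53 mm over its corners. Hex socket in it 26 mm across flats, 32 mm deep. The arm lies 57 to 67 mm above the mouth, 24 mm wide, and reaches 100 mm ahead of the axis and (counterweight) 63 mm behind.
- crank_fin (a point): Centre of the crank's grip fin, a flat upright steel block on top of the hub, on its axis: 36 mm long along the arm (x), 14 mm thick (y), 32 mm tall. This point is 83 mm above the socket mouth; the fin spans 67 to 99 mm. Carried by the fin, pinched across its thickness, the crank stays level.
- crank_knob (a point): Centre of the crank's black handle knob: upright cylinder, 26 mm diameter, 58 mm tall (68 to 126 mm above the socket mouth), 85 mm from the hub axis along the arm. It spins freely on its pin, so it can be held at a constant wrist angle while it is led round in a circle.
- hex_seat (a point): Centre of the floor of the round drive recess (60 mm wide, 45 mm deep from the rim) in the magazine's top; z up. An upright hex, 24 mm across flats, stands 18 mm tall on this floor. Its rotation is random and not reported: a crank that does not match it (to about 9 degrees, every 60) rides with its mouth 18 mm above this point; when it matches, it drops to this point.
- hex_tip (a point): Tip of the short cone on top of the hex, on the recess's axis, 28 mm above the recess floor: 10 mm wide at the tip, it centres the socket. Turning the hex clockwise as seen from above raises the lift by 35 mm a turn, anticlockwise lowers it. It takes about 0.2 N m, stays where it is left, and light rubbing on its top does not turn it.
- lift (a joint): Height of the lift plate in the magazine's well above its lowest position, m: 0 at the bottom, 0.067 level with the housing's rim, 0.077 at the upper stop. It moves only when the hex is turned. It starts between 0 and 0.008.
- spindle_a (a point): Foot of the first of three spindles in a row, on the upper face of the lift plate (220 mm along the magazine's x by 78 mm); z up. The spindle is a 20 mm steel rod, 62 mm tall with a tapered top; it moves up and down with the plate.
- spindle_b (a point): Foot of the middle spindle, alike, 74 mm farther along the magazine's x.
- spindle_c (a point): Foot of the last spindle, alike, another 74 mm farther along the magazine's x.
- rim (a point): Centre of the well's mouth (226 by 84 mm) in the magazine's top, 85 mm above the bench; frame turned as the magazine. The magazine is a fixed white steel box, 250 mm (its x) by 300 mm (its y), with the well at its +y end and the drive recess at its -y end, 190 mm apart.
- mat_top (a point): Centre of the upper face of the crank's black rubber mat, 150 mm square, 4 mm thick, fixed to the bench. The crank starts standing on it.
- tray: Loose shallow aluminium tray, 0.9 kg, outside 250 mm (x) by 190 mm (y) by 22 mm tall, walls 4 mm, floor 4 mm thick. Origin: centre of its underside, z up.
- reagent: Bystander: amber reagent bottle, 64 mm diameter, 150 mm tall; origin at its foot.
- jar: Bystander: white jar, 70 mm diameter, 90 mm tall; origin at its foot.
- roll1_mid (a point): A roll of white label tape on a grey core (two to four rolls are present, all alike; None if absent): 62 mm outside diameter, 28 mm tall, 28 mm bore, 90 g. Point: its centre, half-way up; z along its axis. The rolls start flat on the lift plate around the three spindles (none, one or two on each), sunk in the well.
- roll2_mid (a point): A roll of white label tape on a grey core (two to four rolls are present, all alike; None if absent): 62 mm outside diameter, 28 mm tall, 28 mm bore, 90 g. Point: its centre, half-way up; z along its axis. The rolls start flat on the lift plate around the three spindles (none, one or two on each), sunk in the well.
- roll3_mid (a point): A roll of white label tape on a grey core (two to four rolls are present, all alike; None if absent): 62 mm outside diameter, 28 mm tall, 28 mm bore, 90 g. Point: its centre, half-way up; z along its axis. The rolls start flat on the lift plate around the three spindles (none, one or two on each), sunk in the well.
- roll4_mid (a point): A roll of white label tape on a grey core (two to four rolls are present, all alike; None if absent): 62 mm outside diameter, 28 mm tall, 28 mm bore, 90 g. Point: its centre, half-way up; z along its axis. The rolls start flat on the lift plate around the three spindles (none, one or two on each), sunk in the well.
Mind the look-alikes: they are no part of the job. What is shaped like the part that bears roll1_mid but orange or purple is not meant.

How it is judged:
On the way, in this order (a step that is already met when the one before it is completed fails the run):
1. the crank is seated fully home on the hex (horizontal distance between crank_mouth and hex_seat below 0.006 m and z of crank_mouth in the frame of hex_seat below 0.006 m and angle between crank_mouth's own z axis and vertical below 0.1 rad), for 0.2 s.
2. the lift has been wound up level with the rim, with the crank still on the hex (value of joint lift above 0.065 m and horizontal distance between crank_mouth and hex_seat below 0.01 m and z of crank_mouth in the frame of hex_seat below 0.012 m), for 0.2 s.
At the end, for the whole second after the job is handed in: The lift is up (plate no more than 4 mm below the rim), the crank stands upright (within 6 degrees) with its axis within 70 mm of the middle of its mat, and every roll present lies flat on the tray's floor (not on another roll), within its walls, all at rest (value of joint lift above 0.063 m and angle between crank_mouth's own z axis and vertical below 0.1 rad and distance between mat_top and crank_mouth below 0.07 m and linear speed of each of crank, roll1, roll2, roll3, roll4 below 0.02 m/s and x of roll1_mid in the frame of tray between -0.1 and 0.1 m and y of roll1_mid in the frame of tray between -0.07 and 0.07 m and z of each of roll1_mid, roll2_mid, roll3_mid, roll4_mid in the frame of tray below 0.027 m and angle between the z axis of each of roll1_mid, roll2_mid, roll3_mid, roll4_mid and the z axis of tray, either way round below 0.12 rad and x of roll2_mid in the frame of tray between -0.1 and 0.1 m and y of roll2_mid in the frame of tray between -0.07 and 0.07 m and x of roll3_mid in the frame of tray between -0.1 and 0.1 m and y of roll3_mid in the frame of tray between -0.07 and 0.07 m and x of roll4_mid in the frame of tray between -0.1 and 0.1 m and y of roll4_mid in the frame of tray between -0.07 and 0.07 m); the robot touches nothing.
It fails at once if the reagent is shoved or knocked over (distance of reagent from where it was at the start of the episode above 0.03 m or angle between reagent's own z axis and vertical above 0.4 rad).
It fails at once if the jar is shoved or knocked over (distance of jar from where it was at the start of the episode above 0.03 m or angle between jar's own z axis and vertical above 0.4 rad).
Of roll2, roll3, roll4 only 1 to 3 are there at a start; the rules pass over those that are not, and their reading is None.
At some moment in a run one of tray may be knocked a few centimetres aside while the robot is not near it.
It also fails if it takes over 210 s, if anything falls off the work surface, if the arm or the gripper's body presses on something with over 40 N, if the wrist force passes 120 N, or if a joint passes its speed limit or range.

## Working session

There is one attempt and no reset: what is moved stays moved. The work goes in short steps, each a Python script; the robot and the scene stay as the last script left them, time stands still between calls to the robot, and variables do not carry over. Pictures are saved under pics/ and viewed, at most 14 in all, crops included, and the job is handed in when it is done.

```bash
mkdir -p pics; cat > h.py <<'E'
import numpy as np, cv2
from rig import ctrl, planner, optics, finder
def save(cam,name,box=None,scale=1):
    c=optics.camera(cam); im=c["color"][:,:,::-1].copy()
    if box: im=im[box[1]:box[3],box[0]:box[2]]
    if scale!=1: im=cv2.resize(im,None,fx=scale,fy=scale,interpolation=cv2.INTER_CUBIC)
    cv2.imwrite("pics/"+name,im); return c
def ray(c,uv):
    V=np.array(c["view"]);K=np.array(c["mtx"]);R=V[:3,:3];o=-R.T@V[:3,3]
    return o,R.T@np.linalg.inv(K)@np.array([uv[0],uv[1],1.])
def atz(c,uv,z):
    o,d=ray(c,uv); return o+d*(z-o[2])/d[2]
def proj(c,p):
    V=np.array(c["view"]);K=np.array(c["mtx"]);q=V[:3,:3]@np.array(p)+V[:3,3];q=K@q;return q[:2]/q[2]
E
python3 - <<'E'
from h import *
for cam in ("top","side"):
    c=save(cam,cam+"0.png")
    print(cam,np.round(ray(c,(320,200))[0],3),np.round(c["mtx"],1).tolist(),np.round(c["view"],3).tolist())
    for l in ["crank_mouth","crank_fin","crank_knob","hex_tip","hex_seat","spindle_a","rim","mat_top","tray","reagent","jar","roll1_mid"]:
        print(l,[(np.round(r["at"]).tolist(),round(r["score"],2)) for r in finder.search_frame(l,cam)[:6]])
E
```

```text
top [0.442 0.015 1.433] [[453.7, 0.0, 323.8], [0.0, 453.7, 201.4], [0.0, 0.0, 1.0]] [[-0.012, -1.0, -0.0, 0.021], [-0.996, 0.012, -0.093, 0.574], [0.093, -0.001, -0.996, 1.385], [0.0, 0.0, 0.0, 1.0]]
crank_mouth [([216.0, 226.0], 0.82), ([296.0, 208.0], 0.56)]
crank_fin [([221.0, 226.0], 0.96), ([294.0, 214.0], 0.52)]
crank_knob [([218.0, 225.0], 0.86)]
hex_tip [([333.0, 201.0], 0.96), ([296.0, 205.0], 0.39), ([294.0, 203.0], 0.35)]
hex_seat [([333.0, 203.0], 0.69)]
spindle_a [([295.0, 204.0], 0.63), ([333.0, 200.0], 0.54)]
rim [([333.0, 203.0], 0.74), ([219.0, 227.0], 0.7)]
mat_top [([226.0, 230.0], 0.75)]
tray []
reagent [([246.0, 161.0], 0.83)]
jar [([407.0, 164.0], 0.94)]
roll1_mid [([320.0, 268.0], 0.79), ([284.0, 272.0], 0.63), ([303.0, 203.0], 0.56), ([292.0, 132.0], 0.56)]
side [0.514 0.84  0.77 ] [[369.2, 0.0, 313.2], [0.0, 369.2, 200.7], [0.0, 0.0, 1.0]] [[-0.997, -0.075, 0.013, 0.565], [-0.058, 0.643, -0.764, 0.077], [0.049, -0.762, -0.646, 1.113], [0.0, 0.0, 0.0, 1.0]]
crank_mouth [([330.0, 300.0], 0.96)]
crank_fin [([331.0, 296.0], 0.84)]
crank_knob [([331.0, 300.0], 0.68)]
hex_tip [([316.0, 210.0], 0.67)]
hex_seat [([310.0, 209.0], 0.72)]
spindle_a [([310.0, 217.0], 0.53)]
rim [([314.0, 210.0], 0.86)]
mat_top [([339.0, 323.0], 0.96), ([314.0, 210.0], 0.46)]
tray [([358.0, 153.0], 0.93)]
reagent [([253.0, 262.0], 0.56), ([316.0, 213.0], 0.28)]
jar [([284.0, 156.0], 0.76)]
roll1_mid [([383.0, 243.0], 0.93), ([226.0, 234.0], 0.67), ([383.0, 222.0], 0.65), ([306.0, 225.0], 0.4), ([332.0, 298.0], 0.38)]
```

View pics/top0.png

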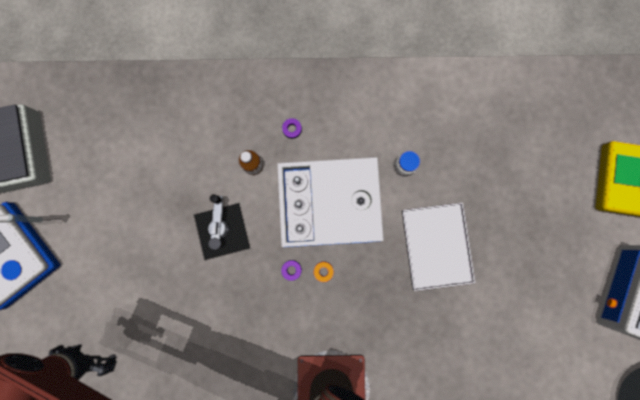

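View pics/side0.png

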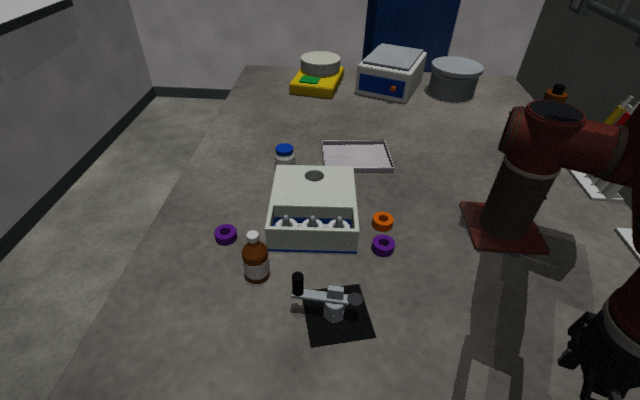

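Top view: crank on its black mat at about (218,226), with the knob at (215,200). The magazine spans (278..383,157..247), with the well at left and three spindles at (297,181), (299,204) and (301,228). The recess is at (361,201), the tray at (438,246), the bottle at (251,161) and the jar at (407,163). Possible mistakes for the rolls: purple rings at (292,128) and (291,270), and an orange ring at (323,271). These are look-alikes, and the real rolls are the white ones around the spindles.

```bash
python3 - <<'E'
from h import *
t=save("top","a.png",(190,120,390,270),4)
s=save("side","b.png",(255,160,385,350),3.1)
a=cv2.imread("pics/a.png"); b=cv2.imread("pics/b.png"); 
cv2.imwrite("pics/a.png",a); print(a.shape,b.shape)
E
```

```text
(600, 800, 3) (589, 403, 3)
```

View pics/a.png

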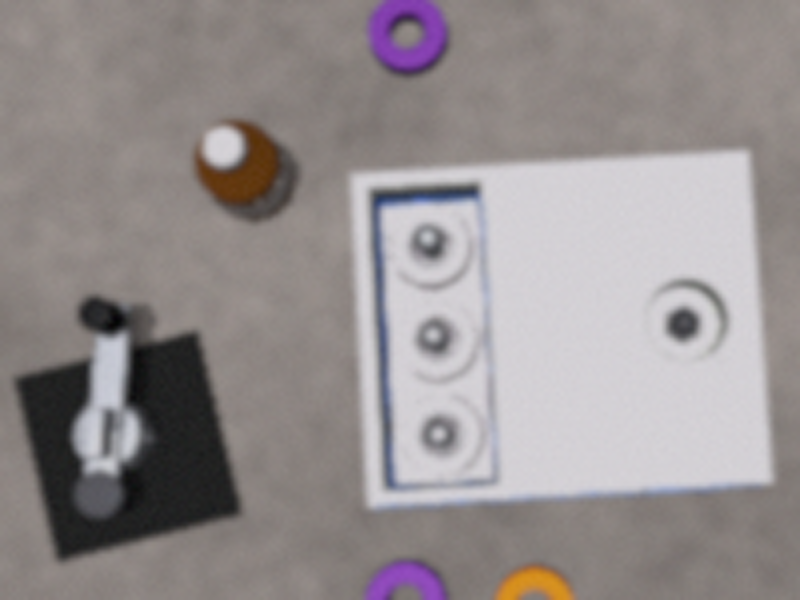

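View pics/b.png

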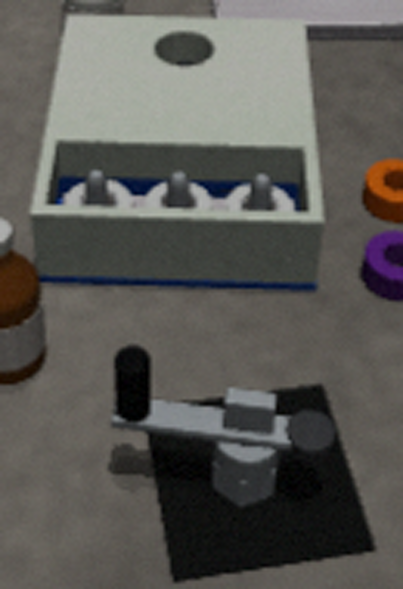

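The crops show the crank's fin at top px (217,227), the knob at (215,199), three spindles with white rolls (stacking unclear while sunk), and the recess with the hex at (361,201). Next I compute poses.

```bash
cat >> h.py <<'E'
def tri(c1,u1,c2,u2):
    A=np.zeros((3,3));b=np.zeros(3);rs=[ray(c1,u1),ray(c2,u2)]
    for o,d in rs:
        d=d/np.linalg.norm(d);P=np.eye(3)-np.outer(d,d);A+=P;b+=P@o
    p=np.linalg.solve(A,b)
    return p,[np.linalg.norm(np.cross(p-o,d/np.linalg.norm(d))) for o,d in rs]
E
python3 - <<'E'
from h import *
t=optics.camera("top"); s=optics.camera("side")
g=cv2.cvtColor(t["color"],cv2.COLOR_RGB2GRAY)
f=lambda x,y:(x/4+190-.375,y/4+120-.375)
cor=[atz(t,f(*p),.085) for p in [(352,172),(750,152),(775,484),(368,507)]]
cor=np.array(cor)[:,:2]; print("mag corners",cor.round(4).tolist(), "sides",[np.linalg.norm(cor[i]-cor[i-1]).round(4) for i in range(4)])
cm=cor.mean(0); vx=(cor[0]-cor[3])+(cor[1]-cor[2]); vy=(cor[0]-cor[1])+(cor[3]-cor[2])
yaw=np.arctan2(vx[1],vx[0]); yaw2=np.arctan2(-vy[0],vy[1]); print("mag c",cm,"yaw",yaw,yaw2)
print("recess by rim circle",atz(t,f(686,321),.085),"hex tip",atz(t,f(683,324),.068))
for n,pt,ps in [("fin",f(110,430),(250/3.1+254.8,409/3.1+159.8)),("knob",f(103,316),(132/3.1+254.8,382/3.1+159.8))]:
    print(n,tri(t,pt,s,ps), atz(t,pt,.087 if n=="fin" else .101))
mat=np.array([atz(t,f(*p),.004)[:2] for p in [(17,380),(195,333),(240,513),(60,560)]]); print("mat",mat.mean(0))
# tray by white mask
for l in ["tray","crank_mouth"]:
    for cam in ("top","side"):
        for r in finder.regions_of(l,cam)[:2]: print(l,cam,r["score"],r["at"],r["mask"].sum(),cv2.minAreaRect(np.argwhere(r["mask"])[:,::-1].astype(np.float32)))
b=(g>200).astype(np.uint8); b[:,:390]=0;b[:,500:]=0;b[:195]=0;b[310:]=0
rc=cv2.minAreaRect(np.argwhere(b)[:,::-1].astype(np.float32)); print("tray rect",rc,b.sum())
q=np.array([atz(t,p,.022)[:2] for p in cv2.boxPoints(rc)]); print(q.round(4).tolist(),q.mean(0),[np.linalg.norm(q[i]-q[i-1]).round(4) for i in range(4)])
print(ctrl.nose_length,ctrl.get_ft_force(),ctrl.get_eef_rot(),ctrl.get_t())
E
```

```text
mag corners [[0.6871, 0.152], [0.6987, -0.1475], [0.4496, -0.1603], [0.4363, 0.1408]] sides [np.float64(0.251), np.float64(0.2997), np.float64(0.2494), np.float64(0.3014)]
mag c [ 0.56791709 -0.00376995] yaw 0.047842766720474925 0.041420706301654835
recess by rim circle [ 0.57151705 -0.09686512  0.085     ] hex tip [ 0.57089835 -0.09597178  0.068     ]
fin (array([0.49422159, 0.33407521, 0.07653376]), [np.float64(0.0015881845626041402), np.float64(0.001588184562604291)]) [0.49539392 0.33150958 0.087     ]
knob (array([0.57879986, 0.33461942, 0.09925842]), [np.float64(0.00027309515341158926), np.float64(0.0002730951534114047)]) [0.57889578 0.33420729 0.101     ]
mat [0.48588797 0.3367353 ]
tray top 0.58 [433.8, 244.1] 5137 ((437.1200256347656, 246.34002685546875), (82.44864654541016, 63.4981803894043), 81.8698959350586)
tray side 0.82 [359.7, 154.8] 2033 ((357.5, 156.0), (32.0, 73.0), 90.0)
crank_mouth top 0.81 [217.1, 224.6] 642 ((217.5, 221.5), (55.0, 19.0), 90.0)
crank_mouth top 0.67 [227.7, 233.2] 1695 ((221.058837890625, 231.23532104492188), (47.53697967529297, 48.02205276489258), 75.96376037597656)
crank_mouth side 0.68 [330.0, 299.2] 1384 ((323.0068664550781, 298.8150939941406), (74.78929138183594, 35.93163299560547), 20.556045532226562)
tray rect ((436.8999328613281, 245.79998779296875), (76.50894927978516, 55.57859802246094), 81.8698959350586) 4118
[[0.5384, -0.2349], [0.5609, -0.4072], [0.327, -0.4311], [0.3053, -0.2614]] [ 0.43291456 -0.33365992] [np.float64(0.2347), np.float64(0.1738), np.float64(0.2351), np.float64(0.1711)]
0.022 [0.5947126  0.16885964 0.16939035] [-4.39651735e-01 -3.11065370e+00 -5.52871126e-06] 1.7
```

```bash
python3 - <<'E'
from h import *
t=optics.camera("top"); s=optics.camera("side")
def an(c,box,sc,y):
    im=c["color"][box[1]:box[3],box[0]:box[2],::-1]; im=cv2.resize(im,None,fx=sc,fy=sc,interpolation=cv2.INTER_CUBIC)
    cx,sx=np.cos(y),np.sin(y)
    def P(x,yy,z):
        p=[.4945+cx*x-sx*yy,.333+sx*x+cx*yy,.004+z]; u=proj(c,p); return tuple(int(v) for v in ((u-box[:2]+.5)*sc))
    for q in ([P(-.018,-.007,.099),P(.018,-.007,.099),P(.018,.007,.099),P(-.018,.007,.099)],[P(-.05,-.012,.067),P(.1,-.012,.067),P(.1,.012,.067),P(-.05,.012,.067)],
      [P(.085+.013*np.cos(a),.013*np.sin(a),.126) for a in np.arange(0,6.3,.3)],[P(.026*np.cos(a),.026*np.sin(a),0) for a in np.arange(0,6.3,.3)]):
        cv2.polylines(im,[np.array(q)],True,(0,0,255),1)
    return im
a=an(t,(195,190,245,250),9,0.0); b=an(s,(290,265,365,345),6,0.0)
H=max(a.shape[0],b.shape[0]); im=np.zeros((H,a.shape[1]*1+b.shape[1],3),np.uint8); im=np.hstack([cv2.copyMakeBorder(x,0,H-x.shape[0],0,0,0) for x in (a,b)])
im=im[:, :]; im=cv2.resize(im,(800,int(im.shape[0]*800/im.shape[1]))); cv2.imwrite("pics/c.png",im); print(im.shape)
E
```

```text
(480, 800, 3)
```

View pics/c.png

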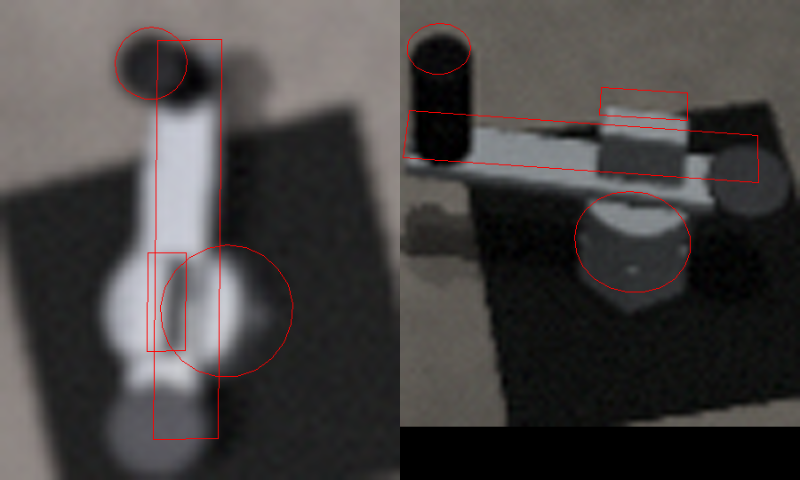

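The overlay shows the true hub sitting about 5 mm further in +y, with the arm turned about −0.08 rad (fin dark face at crop (177,300)). I refine this by fitting numerically.

```bash
python3 - <<'E'
from h import *
t=optics.camera("top"); s=optics.camera("side")
ims=[]
X,Y,y=.4935,.3385,-.08
def an(c,box,sc):
    im=c["color"][box[1]:box[3],box[0]:box[2],::-1]; im=cv2.resize(im,None,fx=sc,fy=sc,interpolation=cv2.INTER_CUBIC)
    cx,sx=np.cos(y),np.sin(y)
    def P(x,yy,z):
        p=[X+cx*x-sx*yy,Y+sx*x+cx*yy,.004+z]; u=proj(c,p); return tuple(int(v) for v in ((u-box[:2]+.5)*sc))
    for q in ([P(-.018,-.007,.099),P(.018,-.007,.099),P(.018,.007,.099),P(-.018,.007,.099)],[P(-.05,-.012,.067),P(.1,-.012,.067),P(.1,.012,.067),P(-.05,.012,.067)],
      [P(.085+.013*np.cos(a),.013*np.sin(a),.126) for a in np.arange(0,6.3,.3)],[P(.026*np.cos(a),.026*np.sin(a),0) for a in np.arange(0,6.3,.3)]):
        cv2.polylines(im,[np.array(q)],True,(0,0,255),1)
    return im
a=an(t,(195,190,245,250),9); b=an(s,(290,265,365,345),6)
H=max(a.shape[0],b.shape[0]); im=np.hstack([cv2.copyMakeBorder(x,0,H-x.shape[0],0,0,0) for x in (a,b)])
im=cv2.resize(im,(800,int(im.shape[0]*800/im.shape[1]))); cv2.imwrite("pics/d.png",im)
E
```

```text
(no output)
```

View pics/d.png

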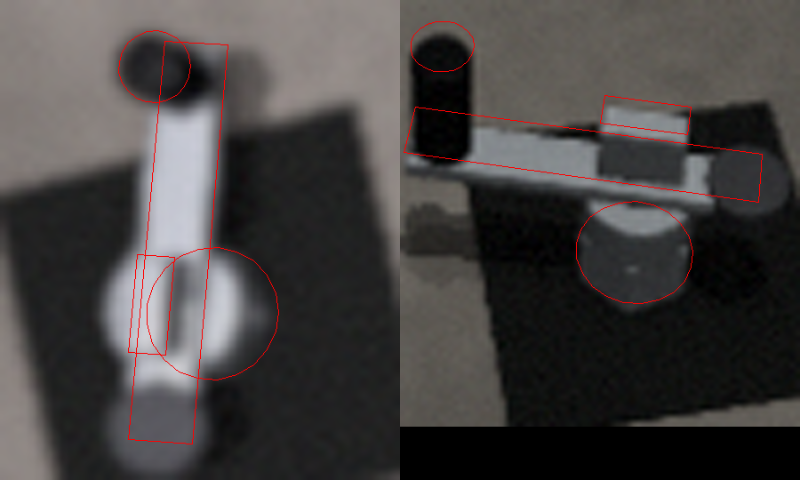

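```bash
cat >> h.py <<'E'
def ori(a): return [np.pi*np.cos(a/2),np.pi*np.sin(a/2),0]
def st(m=""):
    print(m,"t%.1f"%ctrl.get_t(),"p",np.round(ctrl.get_ee_pos(),4),"f",np.round(ctrl.get_ft_force(),1),"w%.4f"%ctrl.get_gripper_width(),"g%.0f"%ctrl.get_grasp_force(),"q6 %.2f"%ctrl.get_qpos()[5])
E
python3 - <<'E'
from h import *
a=np.pi-.065; X,Y=.4945,.340
ctrl.move_gripper(.045,40)
ctrl.movep([X,Y,.22],ori(a)); st("above")
h=ctrl.servo_line([X,Y,.097],vel=.08,contact_N=6); st(h)
ctrl.move_gripper(.0,60); st("grip"); 
ctrl.servo_line([X,Y,.15],vel=.05); st("up")
save("side","e.png",(240,180,400,340),3.7)
E
```

```text
above t3.9 p [0.494  0.3408 0.2202] f [0.1 0.1 0.9] w0.0450 g0 q6 -1.03
False t5.6 p [0.4949 0.3402 0.0977] f [ 1.1 -0.9 -0.3] w0.0449 g0 q6 -1.03
grip t6.0 p [0.4947 0.3403 0.0974] f [0.2 0.4 2. ] w0.0129 g60 q6 -1.03
up t7.2 p [0.4942 0.3398 0.1495] f [ 0.3  0.  -4.2] w0.0129 g59 q6 -1.03
```

View pics/e.png

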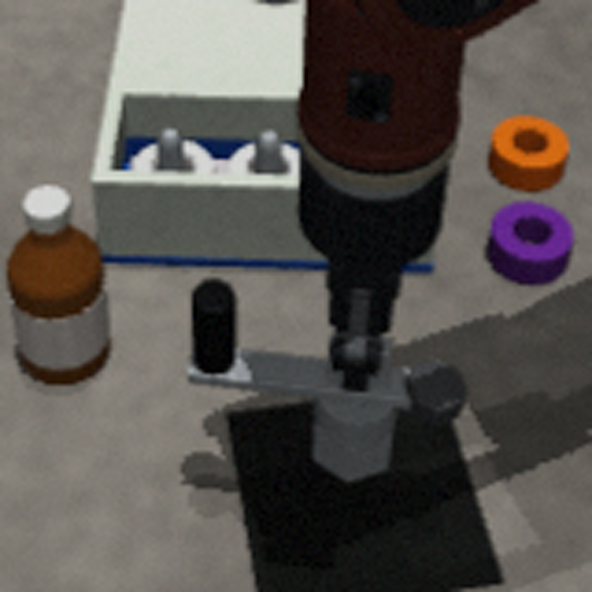

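The crank is lifted level by its fin, with the knob at crop (213,320). Next I carry it over the recess and search the hex by feel.

```bash
python3 - <<'E'
from h import *
s=optics.camera("side"); p=atz(s,(185/3.1+254.8,48.5/3.1+159.8),.085); print("recess side",p)
a=np.pi-.065; X,Y=.571,-.096
ctrl.servo_line([.4945,.34,.26],vel=.2)
ctrl.movep([X,Y,.26],ori(a)); st()
ctrl.servo_line([X,Y,.185],vel=.1,contact_N=8); st("near")
h=ctrl.servo_line([X,Y,.12],vel=.03,contact_N=6); st(h)
E
```

```text
recess side [ 0.57082276 -0.09074157  0.085     ]
 t9.6 p [ 0.5711 -0.0949  0.2598] f [-0.1  0.5 -4.1] w0.0130 g59 q6 -1.81
near t10.5 p [ 0.5716 -0.0961  0.1858] f [ 0.1 -0.8 -4.3] w0.0130 g59 q6 -1.81
True t11.7 p [ 0.5714 -0.096   0.1511] f [-0.3  0.6  5.6] w0.0127 g60 q6 -1.81
```

Contact at 18 mm above the floor, so it is riding on the hex as expected. I step the wrist.

```bash
python3 - <<'E'
from h import *
a=np.pi-.065; X,Y=.571,-.096
for k in range(1,8):
    ak=a-k*np.radians(9)
    ctrl.servo_line([X,Y,.1535],vel=.03)
    ctrl.servo_line([X,Y,.1535],vel=.05,attitude=ori(ak))
    h=ctrl.servo_line([X,Y,.125],vel=.025,contact_N=7); st((k,h,round(ak,4)))
    if ctrl.get_ee_pos()[2]<.145: break
E
```

```text
(1, True, np.float64(2.9195)) t12.7 p [ 0.5716 -0.0962  0.1512] f [-0.3  0.9  4.7] w0.0128 g60 q6 -1.65
(2, True, np.float64(2.7624)) t13.7 p [ 0.5715 -0.0962  0.1511] f [-0.5  0.9  5.1] w0.0128 g60 q6 -1.50
(3, True, np.float64(2.6054)) t14.7 p [ 0.5715 -0.0963  0.1511] f [-1.1  0.8  5.6] w0.0129 g60 q6 -1.34
(4, True, np.float64(2.4483)) t15.7 p [ 0.5714 -0.0963  0.1511] f [-0.3 -0.1  5.2] w0.0136 g60 q6 -1.18
(5, True, np.float64(2.2912)) t16.6 p [ 0.5713 -0.0963  0.1511] f [-0.5  0.7  5.8] w0.0132 g60 q6 -1.02
(6, True, np.float64(2.1341)) t17.6 p [ 0.5713 -0.0962  0.1511] f [-1.1  1.   4.8] w0.0132 g60 q6 -0.87
(7, True, np.float64(1.977)) t18.6 p [ 0.5713 -0.0962  0.1512] f [-1.2  0.6  5.3] w0.0127 g60 q6 -0.71
```

No drop, so probably about 1 mm of lateral misfit with the stiff grip. I hold the fin loosely so gravity and the cone centre the crank while I turn it.

```bash
python3 - <<'E'
from h import *
X,Y=.571,-.096; a0=1.977
ctrl.move_gripper(.0155,20); st("loose")
for k in range(1,10):
    ctrl.servo_line([X,Y,.151],vel=.03,attitude=ori(a0-k*np.radians(8)))
    print(k,ctrl.get_t(),np.round(ctrl.get_ft_force(),1),np.round(ctrl.get_moment(),2))
c=save("side","f.png",(240,100,400,240),4)
E
```

```text
loose t18.8 p [ 0.5701 -0.0958  0.1494] f [ 0.5  0.1 -0.3] w0.0153 g0 q6 -0.71
1 19.1167 [ 0.1 -0.6  0.8] [ 0.    0.03 -0.01]
2 19.4083 [-0.9  0.2  0.8] [-0.03  0.03 -0.02]
3 19.7 [0.5 0.6 0.7] [ 0.07 -0.09 -0.03]
4 19.9917 [ 0.5 -0.8  0.3] [ 0.01 -0.16 -0.  ]
5 20.2833 [1.2 1.  1.1] [ 0.19 -0.3   0.07]
6 20.575 [2.2 0.8 2.8] [ 0.28 -0.37  0.04]
7 20.8667 [4.2 1.7 3.2] [ 0.37 -0.46  0.08]
8 21.1583 [3.4 2.1 2.2] [ 0.43 -0.6   0.12]
9 21.45 [4.5 2.3 3.7] [ 0.47 -0.78  0.13]
```

View pics/f.png

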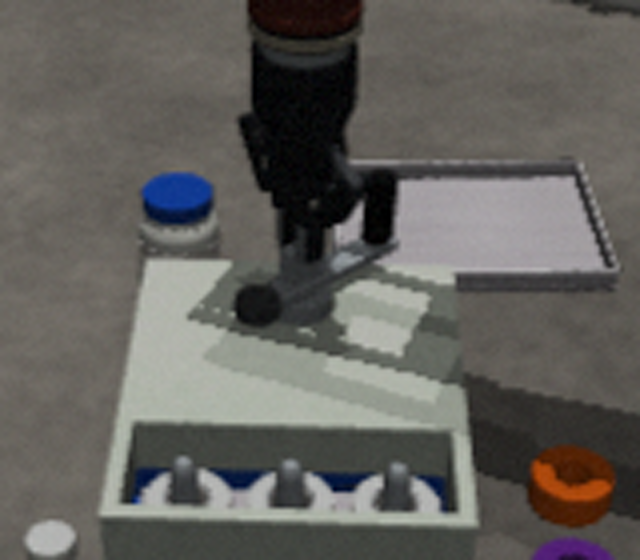

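```bash
python3 - <<'E'
from h import *
st("before")
p=ctrl.get_ee_pos(); X,Y=.571,-.096
h=ctrl.servo_line([X,Y,.130],vel=.03,contact_N=5); st(h); print(ctrl.get_moment())
E
```

```text
before t21.5 p [ 0.5715 -0.0961  0.1514] f [4.1 2.6 4. ] w0.0158 g7 q6 0.54
True t21.7 p [ 0.5721 -0.0961  0.1511] f [0.1 0.2 2.9] w0.0156 g7 q6 0.54
[ 0.10300141 -0.18673751  0.10010888]
```

```bash
python3 - <<'E'
from h import *
X,Y=.571,-.096
for i in range(3):
    h=ctrl.servo_line([X,Y,.130],vel=.03,contact_N=6); st(h); print(np.round(ctrl.get_moment(),2))
E
```

```text
True t22.0 p [ 0.5732 -0.0961  0.1507] f [0.3 0.6 3.6] w0.0156 g7 q6 0.54
[ 0.   -0.07  0.16]
True t22.2 p [ 0.5738 -0.096   0.1503] f [-0.2  0.2  3.3] w0.0157 g7 q6 0.55
[0.07 0.08 0.13]
True t22.5 p [ 0.5741 -0.096   0.1499] f [-1.3  0.9  4. ] w0.0153 g7 q6 0.55
[0.01 0.13 0.12]
```

```bash
python3 - <<'E'
from h import *
ctrl.move_gripper(.024); st("open")
p=ctrl.get_ee_pos()
h=ctrl.servo_line([.572,-.096,.127],vel=.03,contact_N=5); st(h); print(np.round(ctrl.get_moment(),2))
c=save("top","g.png",(335,175,395,235),10)
E
```

```text
open t22.7 p [ 0.5739 -0.0958  0.1494] f [-0.6 -0.2 -0.1] w0.0242 g0 q6 0.55
True t23.4 p [ 0.572  -0.0958  0.1288] f [-1.7  1.6  5.3] w0.0239 g3 q6 0.54
[0.06 0.15 0.01]
```

View pics/g.png

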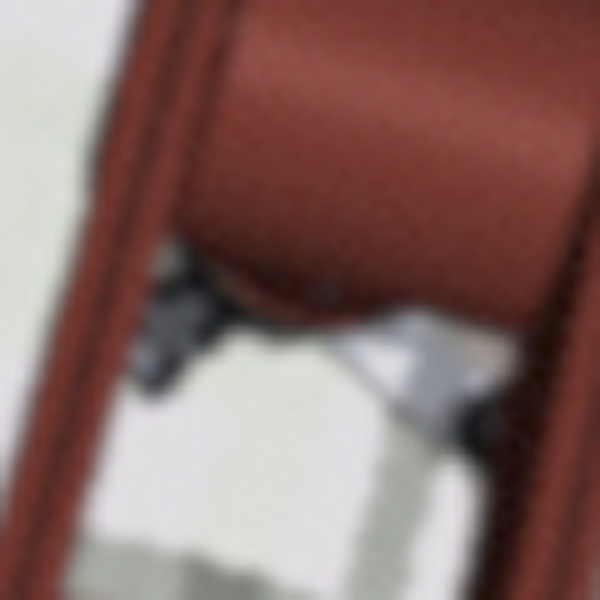

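TCP stopped at 0.1288 m, so the tips are on the arm at 0.107 m and the crank is fully home. Now I take the knob and wind clockwise.

```bash
python3 - <<'E'
from h import *
C=np.array([.5715,-.096]); th=-2.31
ctrl.servo_line([.572,-.096,.19],vel=.15)
c=optics.camera("side"); k=[r for r in finder.search_frame("crank_knob","side")][:3]; print(k, [atz(c,r["at"],.137) for r in k])
ctrl.move_gripper(.065,40)
P=C+.085*np.array([np.cos(th),np.sin(th)]); a=th+np.pi
print(P)
ctrl.movep([*P,.20],ori(a))
h=ctrl.servo_line([*P,.141],vel=.08,contact_N=6); st(h)
ctrl.move_gripper(0,35); st("grip")
p=np.array(ctrl.get_ee_pos())[:2]-C; print(np.hypot(*p),np.arctan2(p[1],p[0]),np.round(ctrl.get_moment(),2))
E
```

```text
[{'at': [319.3, 166.4], 'score': 0.57}] [array([ 0.55544463, -0.06678638,  0.137     ])]
[ 0.51423553 -0.15881545]
False t25.9 p [ 0.5146 -0.159   0.1414] f [ 0.5 -0.  -0.7] w0.0651 g0 q6 0.29
grip t26.4 p [ 0.5148 -0.1592  0.1417] f [ 0.7 -2.1  2.1] w0.0251 g34 q6 0.29
0.084930542894076 -2.3018516768188633 [-0.19 -0.12 -0.01]
```

Knob held (width 25 mm). Winding now.

```bash
cat > wind.py <<'E'
from h import *
import sys
C=np.array([.5715,-.096]); tot=float(sys.argv[1])
p=np.array(ctrl.get_ee_pos())[:2]-C; th=np.arctan2(p[1],p[0]); n=int(round(tot/10)); done=0
for i in range(1,n+1):
    t=th-np.radians(10*i)
    h=ctrl.servo_line([*(C+.085*np.array([np.cos(t),np.sin(t)])),.141],vel=.11,contact_N=18)
    done=i*10; f=np.array(ctrl.get_ft_force())
    if i%6==0: print(done,np.round(f,1))
    if h or np.hypot(f[0],f[1])>22: print("stop",h,f); break
p=np.array(ctrl.get_ee_pos())[:2]-C; print("theta",np.arctan2(p[1],p[0]),np.hypot(*p)); st(done)
E
python3 wind.py 360
```

```text
60 [ 4.  -0.3  4.4]
120 [ 2.1 -2.7  6.5]
180 [3.1 2.2 8.2]
240 [ 7.  -1.6  5.5]
300 [ 1.5 -4.6  6.5]
360 [-2.2 -1.9  8.3]
theta -2.3205001374127936 0.08538949239041731
360 t36.6 p [ 0.5133 -0.1585  0.1411] f [-2.2 -1.9  8.3] w0.0249 g36 q6 0.29
```

```bash
python3 wind.py 300; python3 - <<'E'
from h import *
save("side","i.png",(255,150,375,250),6)
E
```

```text
60 [ 4.9 -1.   2.8]
120 [ 1.4 -1.9  6.7]
180 [3.6 2.4 7.8]
240 [ 7.3 -1.9  6.8]
300 [ 1.5 -6.5  8.3]
theta -1.2843658281482058 0.08594358301170012
300 t45.1 p [ 0.5958 -0.1784  0.1418] f [ 1.5 -6.5  8.3] w0.0251 g36 q6 0.32
```

View pics/i.png

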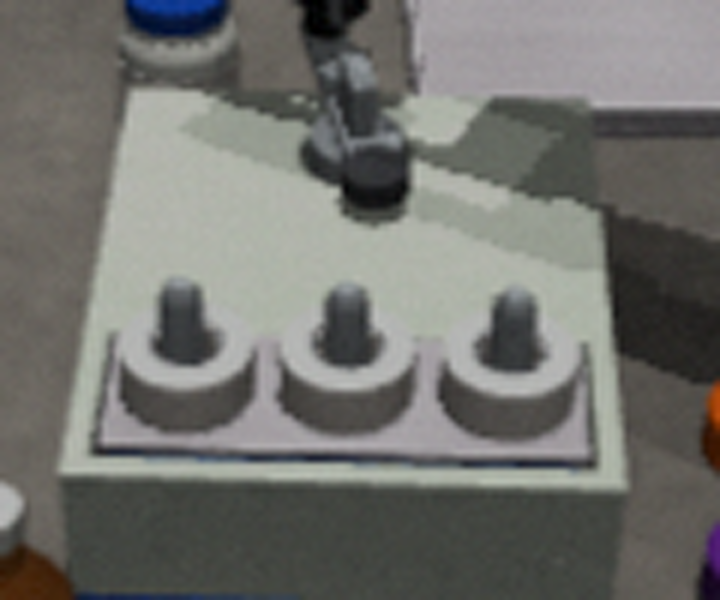

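Image: plate nearly level with the rim, and exactly one white roll on each of three spindles at crop (185,370), (347,370) and (513,370). I wind a little further, then release and take the fin.

```bash
python3 wind.py 40; python3 - <<'E'
from h import *
ctrl.pause(.4)
C=np.array([.5715,-.096]); p=np.array(ctrl.get_ee_pos()); d=p[:2]-C; th=np.arctan2(d[1],d[0]); a=th+np.pi
ctrl.move_gripper(.065); 
ctrl.servo_line([p[0],p[1],.22],vel=.15)
ctrl.move_gripper(.045,60)
ctrl.movep([*C,.22],ori(a)); st(a)
h=ctrl.servo_line([*C,.1345],vel=.07,contact_N=6); st(h)
ctrl.move_gripper(0,60); st("grip")
ctrl.servo_line([*C,.165],vel=.03); st("lift")
ctrl.servo_line([*C,.26],vel=.15); st("lift")
E
```

```text
theta -1.998221680164276 0.08561492928254315
40 t46.3 p [ 0.536  -0.1739  0.1413] f [-2.2 -3.7  8.4] w0.0253 g36 q6 0.29
1.1444588221760104 t48.6 p [ 0.5716 -0.095   0.2197] f [-0.3  0.  -0.6] w0.0451 g0 q6 0.12
False t50.0 p [ 0.5719 -0.0961  0.1351] f [ 0.4 -0.1  0.3] w0.0448 g0 q6 0.12
grip t50.3 p [ 0.5723 -0.0963  0.1352] f [ 2.7 -1.2  0.6] w0.0130 g61 q6 0.12
lift t51.5 p [ 0.5712 -0.0959  0.1647] f [ 0.1 -0.7 -5.7] w0.0128 g61 q6 0.12
lift t52.3 p [ 0.5709 -0.0958  0.2588] f [-0.   0.3 -5.6] w0.0130 g61 q6 0.12
```

```bash
python3 - <<'E'
from h import *
a=1.1445; X,Y=.487,.337
ctrl.servo_line([.571,-.096,.31],vel=.2)
ctrl.movep([X,Y,.28],ori(a)); st()
ctrl.servo_line([X,Y,.115],vel=.12); 
h=ctrl.servo_line([X,Y,.09],vel=.02,contact_N=4); st(h)
ctrl.move_gripper(.045); st("rel")
ctrl.servo_line([X,Y,.26],vel=.15)
# clear view
ctrl.move_gripper(.085)
ctrl.movep([.40,.36,.35],ori(a))
c=save("side","j.png",(200,110,420,350),2.5); t=optics.camera("top")
for l in ["roll1_mid","spindle_a"]:
  for cam in ("top","side"): print(l,cam,[(r["at"],round(r["score"],2)) for r in finder.search_frame(l,cam)])
g=cv2.cvtColor(t["color"],cv2.COLOR_RGB2GRAY)
m=[r for r in finder.regions_of("tray","top")][:2]
for r in m: print(r["score"],cv2.minAreaRect(np.argwhere(r["mask"])[:,::-1].astype(np.float32)))
cv2.imwrite("pics/k.png",cv2.resize(t["color"][140:300,270:490,::-1],None,fx=3.6,fy=3.6,interpolation=cv2.INTER_CUBIC))
E
```

```text
t54.3 p [0.4877 0.3361 0.2799] f [-0.  -0.1 -4.6] w0.0130 g61 q6 0.90
True t56.6 p [0.487 0.337 0.099] f [0.2 0.6 4.3] w0.0128 g62 q6 0.90
rel t57.1 p [0.4854 0.3362 0.097 ] f [0.5 0.6 0.6] w0.0452 g0 q6 0.90
roll1_mid top [([290.7, 125.9], 0.87), ([222.7, 232.2], 0.71), ([294.3, 201.4], 0.61), ([322.5, 276.9], 0.51), ([293.7, 272.4], 0.5)]
roll1_mid side [([384.4, 244.3], 0.91), ([384.2, 221.8], 0.88), ([311.7, 211.2], 0.72), ([226.1, 234.1], 0.6), ([314.6, 207.0], 0.15)]
spindle_a top [([295.8, 207.1], 0.65)]
spindle_a side [([314.4, 218.0], 0.87)]
0.94 ((433.0469970703125, 253.51612854003906), (82.27593994140625, 63.32674026489258), 82.34935760498047)
```

View pics/j.png

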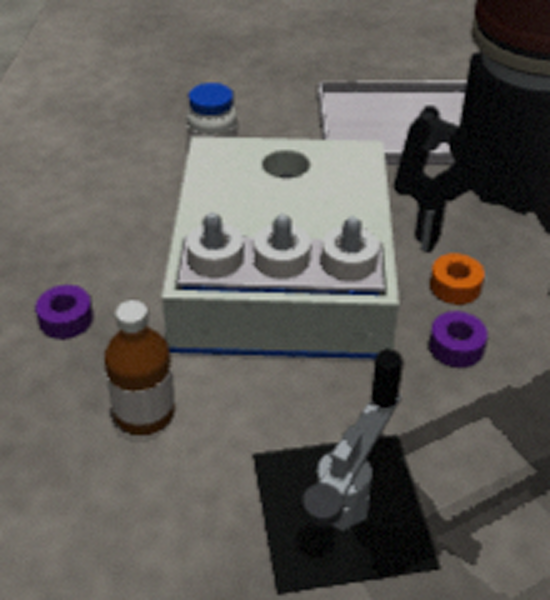

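View pics/k.png

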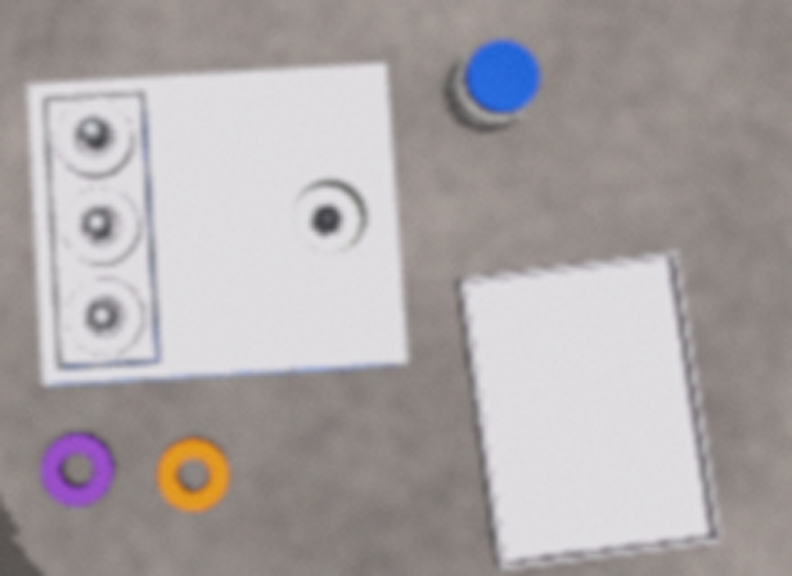

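The crank stands upright on its mat. The lift is level, and three white rolls are free on their spindles. The tray has been knocked to about top px (433,253). The orange and purple rings are ignored.

```bash
cat >> h.py <<'E'
def trayframe():
    t=optics.camera("top"); r=finder.regions_of("tray","top")[0]
    rc=cv2.minAreaRect(np.argwhere(r["mask"])[:,::-1].astype(np.float32))
    q=np.array([atz(t,p,.018)[:2] for p in cv2.boxPoints(rc)]); e=[q[1]-q[0],q[2]-q[1]]; L=max(e,key=np.linalg.norm)
    if L[0]<0: L=-L
    print("tray",r["score"],q.mean(0).round(4),np.arctan2(L[1],L[0]).round(3),[np.linalg.norm(v).round(4) for v in e])
    return q.mean(0),np.arctan2(L[1],L[0])
def pick(S):
    a=.0447
    ctrl.move_gripper(.074,30)
    ctrl.movep([*S,.22],ori(a))
    ctrl.servo_line([*S,.125],vel=.12,contact_N=8); st("near")
    h=ctrl.servo_line([*S,.098],vel=.03,contact_N=5); z=ctrl.get_ee_pos()[2]; st(h)
    ctrl.servo_line([*S,z+.006],vel=.04)
    ctrl.move_gripper(.03,30); st("grip")
    ctrl.servo_line([*S,z+.03],vel=.05); st("up")
    ctrl.servo_line([*S,.235],vel=.15); st("up"); return z+.006
def place(P,a,zg):
    ctrl.movep([*P,.20],ori(a))
    ctrl.servo_line([*P,.045],vel=.15)
    h=ctrl.servo_line([*P,.008],vel=.03,contact_N=3.5); st(h)
    ctrl.move_gripper(.074); st("rel")
    ctrl.servo_line([*P,.20],vel=.15)
E
python3 - <<'E'
from h import *
t=optics.camera("top")
for p in [(93,134),(101,224),(104,316)]: print(atz(t,(p[0]/3.6+269.6,p[1]/3.6+139.6),.148))
print(trayframe())
zg=pick([.637,.0971]); print("w",ctrl.get_gripper_width())
E
```

```text
[0.63393106 0.09479603 0.148     ]
[0.56210355 0.08892691 0.148     ]
[0.48949065 0.08705709 0.148     ]
tray 0.95 [ 0.4089 -0.3222] 0.093 [np.float64(0.1987), np.float64(0.2512)]
(array([ 0.40887481, -0.32221148]), np.float64(0.09269354852803519))
near t62.5 p [0.6377 0.0972 0.126 ] f [-0.3  0.4 -0.1] w0.0738 g0 q6 1.56
True t63.1 p [0.6368 0.0971 0.1051] f [-0.7  0.4  5. ] w0.0737 g2 q6 1.56
grip t63.7 p [0.637  0.0971 0.1112] f [ 0.1 -0.7  2.2] w0.0620 g33 q6 1.56
up t64.3 p [0.637  0.0971 0.1353] f [-0.1  0.  -0.5] w0.0620 g33 q6 1.56
up t65.2 p [0.6363 0.0971 0.2337] f [ 0.6  1.  -1.6] w0.0620 g33 q6 1.56
w 0.06196389926678883
```

```bash
python3 - <<'E'
from h import *
T,_=trayframe(); T=np.array([.4089,-.3222]); y=.11; u=np.array([np.cos(y),np.sin(y)])
place(T+.073*u,y,0)
zg=pick([.563,.0938]); place(T,y,0)
zg=pick([.489,.0905]); place(T-.073*u,y,0)
ctrl.movep([.40,.1,.35],ori(y))
save("side","l.png"); t=save("top","m.png",(200,140,490,340),2.7)
c=np.hstack([cv2.imread("pics/m.png")]); print(c.shape); trayframe()
print([(r["at"],round(r["score"],2)) for r in finder.search_frame("roll1_mid","top")])
E
```

```text
tray 0.91 [ 0.4088 -0.3214] 0.086 [np.float64(0.1996), np.float64(0.2513)]
True t68.8 p [ 0.4814 -0.3141  0.0231] f [-1.  -0.6  5.5] w0.0617 g33 q6 0.75
rel t69.1 p [ 0.4805 -0.3134  0.0222] f [-0.2  0.3  0.3] w0.0739 g0 q6 0.75
near t73.1 p [0.5637 0.0937 0.1258] f [-0.3 -0.1  0.4] w0.0742 g0 q6 1.55
True t73.8 p [0.5628 0.0938 0.1047] f [-1.3  0.5  4.2] w0.0741 g2 q6 1.55
grip t74.4 p [0.5631 0.0938 0.1109] f [-0.2 -1.1  3.2] w0.0622 g33 q6 1.55
up t75.0 p [0.5631 0.0938 0.1349] f [-0.1 -0.2 -1.5] w0.0622 g33 q6 1.55
up t75.8 p [0.5623 0.0938 0.2338] f [ 0.1  0.4 -1.2] w0.0616 g33 q6 1.55
True t79.4 p [ 0.4089 -0.3221  0.023 ] f [ 0.9 -0.   2.2] w0.0616 g33 q6 0.64
rel t79.7 p [ 0.4081 -0.3214  0.0225] f [ 0.9  0.5 -0.4] w0.0739 g0 q6 0.64
near t83.7 p [0.4897 0.0904 0.1257] f [ 0.8  0.1 -0.5] w0.0739 g0 q6 1.55
True t84.4 p [0.4888 0.0905 0.1042] f [-0.7  0.2  4.3] w0.0742 g2 q6 1.55
grip t85.0 p [0.489  0.0905 0.1104] f [-1.2 -0.1  3.3] w0.0615 g33 q6 1.55
up t85.6 p [0.4891 0.0905 0.1344] f [-0.6 -0.  -1.5] w0.0608 g33 q6 1.55
up t86.4 p [0.4883 0.0905 0.2338] f [-0.8 -0.2 -1.2] w0.0611 g33 q6 1.55
True t90.0 p [ 0.3363 -0.3301  0.023 ] f [ 0.7 -0.6  2.1] w0.0613 g33 q6 0.52
rel t90.3 p [ 0.3357 -0.3293  0.0226] f [-0.2 -0.4  0.5] w0.0741 g0 q6 0.52
(540, 783, 3)
tray 0.64 [0.5701 0.0976] 0.04 [np.float64(0.083), np.float64(0.2309)]
[([294.1, 127.3], 0.85), ([230.2, 226.2], 0.69), ([323.7, 277.0], 0.67), ([436.8, 256.9], 0.61), ([292.5, 204.7], 0.26)]
```

View pics/m.png

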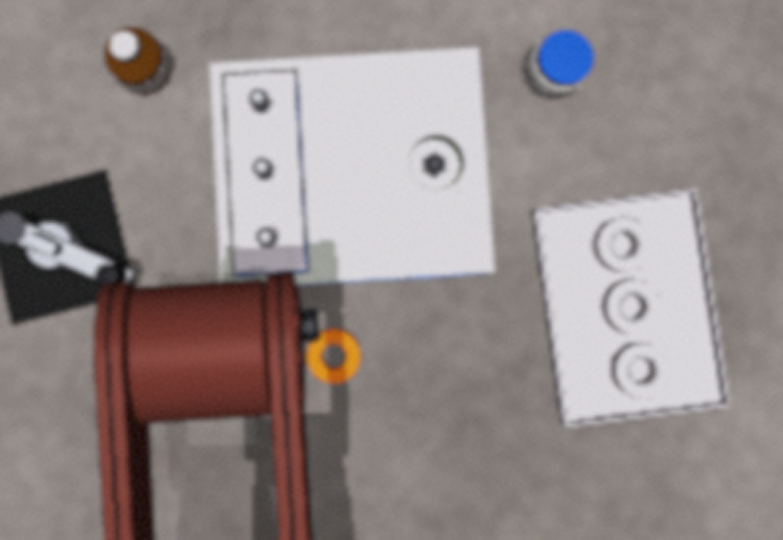

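View pics/l.png

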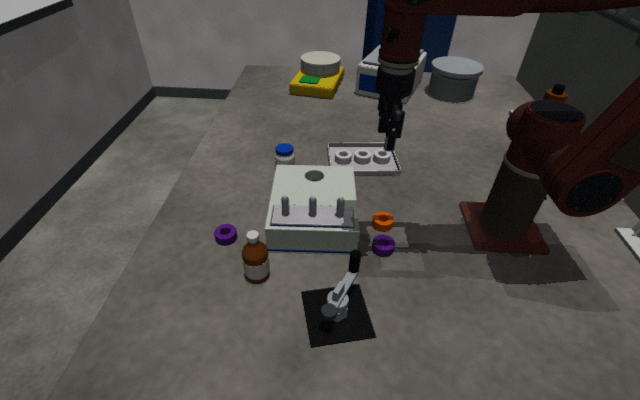

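The three rolls lie flat side by side in the tray at side px (344,157), (363,157) and (381,157). The spindles are empty and the plate is up. The crank is upright on its mat, the bottle and jar are untouched, and the gripper is clear.

```bash
python3 -c "
from h import *
print(ctrl.job_done(),ctrl.get_t())"
```

```text
the job is handed in; nothing more can be done
the job is handed in; nothing more can be done
```

I handed the job in (no verdict was reported back): the crank was seated and wound about 700° until the plate looked level with the rim, then stood upright on its mat. All three rolls lie flat side by side in the tray, and the bottle and jar look undisturbed in the last pictures.

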